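# A push on the soap pump

## Task

On the marble shelf under the hook rail, press the pump head of the short, wide soap dispenser gently with the fingertips all the way down, keep it down for two seconds, then let it spring fully back up and take the hand away. Do not lift, tip or push the dispenser along, and leave the tall slim dispenser, the round tin, the nail clipper and the shaving brush hanging from the rail as they are.

Things in the scene. Friction and masses are not known exactly. Their poses are not given: they have to be found in the camera images.
- soap: The short, wide dispenser to be pressed: a loose round blue plastic bottle with a white pump, 74 mm in diameter, 122 mm tall in all with the head up, 0.23 to 0.45 kg, standing upright on the shelf. Cylindrical wall up to 72 mm, then a cone to a white collar (33 mm in diameter) whose top is at 96 mm. Origin: centre of its underside; z up; -x is the way the spout points.
- soap_head (a point): Centre of the flat top of the short dispenser's pump head; it moves with the head. The head is a white disc 32 mm in diameter and 10 mm thick, level, on the bottle's axis; from its side a 9 mm thick spout reaches to 50 mm from the axis, its upper side about 0.5 mm below the disc's top. Pressing on the spout instead of the disc can tip the bottle.
- soap_pump (a joint): Travel of the short dispenser's pump head in m: 0 up, 0.014 fully down against a hard stop. A spring raises it again: about 2.2 N starts it, about 5 N holds it fully down.
- lotion: The tall, slim dispenser, to be left alone: loose, same blue plastic and white pump head, 50 mm in diameter, 155 mm tall in all. Origin: centre of its underside; z up; its spout points to -x and reaches 50 mm from the axis.
- lotion_pump (a joint): Travel of the tall dispenser's pump head in m: 0 up, 0.014 fully down; to be left alone.
- tin: Loose round aluminium tin with a lid, 67 mm in diameter, 25 mm tall, to be left alone. Origin: centre of its underside.
- clipper: Loose steel nail clipper lying flat, 60 mm long (its x), 13 mm wide, about 17 mm high, to be left alone. Origin: centre of its underside.
- holder_foot (a point): Lowest point of the shaving brush in its white plastic holder, which dangles from the steel hook rail and swings freely; 44 mm wide, 105 mm long; the lowest point hangs about 108 mm above the work surface (48 mm above the shelf's top). The rail is a 12 mm bar along the shelf, its axis 235 mm above the work surface, 16 mm beyond this point (away from the robot); to be left alone.
- shelf: The fixed narrow marble shelf, 170 mm deep (x), 700 mm long (y), its top 60 mm above the work surface. Origin: centre of its footprint at the height of the work surface. The two dispensers, the tin and the clipper stand on it in a row along y, in any order, about 160 mm apart.
Things that resemble listed ones, but are neither listed nor needed, are in the scene too. What is shaped like the soap but purple is not meant.

How it is judged:
On the way, in this order (a step that is already met when the one before it is completed fails the run):
1. the fingertips hold the short dispenser's head down, at least 10 of its 14 mm, for 1.5 s (value of joint soap_pump above 0.01 m and contact force between the fingers and soap above 0.5 N), for 1.5 s.
2. the head is back up (value of joint soap_pump below 0.003 m), for 0.2 s.
At the end, for the whole second after the job is handed in: Short dispenser: head up (within 3 mm), upright on the shelf (0.06 rad), at rest, within 25 mm of its start. Tall dispenser upright, head up, within 15 mm of its start; tin and clipper within 12 mm, hanging brush within 20 mm of theirs (value of joint each of soap_pump, lotion_pump below 0.003 m and angle between each of soap, lotion's own z axis and vertical below 0.06 rad and distance of soap from where it was at the start of the episode below 0.025 m and linear speed of soap below 0.02 m/s and z of soap in the frame of shelf between 0.056 and 0.064 m and distance of lotion from where it was at the start of the episode below 0.015 m and distance of each of tin, clipper from where it was at the start of the episode below 0.012 m and distance of holder_foot from where it was at the start of the episode below 0.02 m); the robot touches nothing.
It fails at once if the short dispenser is pressed harder than 30 N (contact force between the fingers and soap above 30 N).
It fails at once if the short dispenser is lifted off the shelf by more than 8 mm (z of soap in the frame of shelf above 0.068 m).
It fails at once if the short dispenser is tipped by more than 0.2 rad or pushed more than 25 mm along (angle between soap's own z axis and vertical above 0.2 rad or distance of soap from where it was at the start of the episode above 0.025 m).
It fails at once if the tall dispenser's pump is pressed (more than 3 mm) (value of joint lotion_pump above 0.003 m).
It fails at once if the tall dispenser, tin, clipper or hanging brush is disturbed (moved more than 15, 12, 12 or 20 mm) (distance of lotion from where it was at the start of the episode above 0.015 m or distance of any of tin, clipper from where it was at the start of the episode above 0.012 m or distance of holder_foot from where it was at the start of the episode above 0.02 m).
It also fails if it takes over 35 s, if anything falls off the work surface, if the arm or the gripper's body presses on something with over 40 N, if the wrist force passes 120 N, or if a joint passes its speed limit or range.

## Robot

A 6-joint arm with a two-finger parallel gripper is mounted at the origin on the work surface. World frame = base frame: x ahead of the robot, y to its left, z up, the work surface at z = 0. Lengths are in m, angles in rad, forces in N, time in s.
With the tool pointing down it reaches from about 0.375 to 0.825 m from the base axis. Payload 5.5 kg.
Tool frame: the origin (TCP) lies at the very end of the fingers, on their centre line; the grasp point (between the pads) lies 19 mm behind it; x points along the fingers, z is the direction in which the jaws open and shut, and the axes are right-handed (so a half turn about x gives the same grasp; the last joint's range is limited). The gripper opens to 85 mm and grips with 20 to 120 N. Pads are 22 mm wide; open, the fingers measure 114 mm over their backs; the gripper's body (76 mm by 85 mm) begins 54 mm behind the grasp point. The pads swing forward as they close: fully open they stand 13 mm farther back than shut.
Start: joints at [1.16, 0.314, -0.047, 1.21, 0, 1.571], TCP at [0.24, 0.55, 0.231] pointing down, gripper open.
Joint ranges: [-2.67, 2.67], [-0.69, 1.73], [-1.03, 1.25], [-2.08, 2.16], [-1.42, 1.45], [-3.14, 3.14]. Speed limits (rad/s): [2.39, 2.39, 3.01, 3.14, 3.14, 3.14].

## Interface

Orientations are given as a rotation vector (axis times angle).
In Python, from rig import ctrl gives the robot as it stands. The module is installed in compiled form; this text tells all that it offers.
- The arm moves only by the tool send_rows, never from a script. Its argument "increments" is a list of rows, each a list of 5 numbers: the shift along the world's x, y, z each as a share of 3 cm, from -1 to 1, then the turn about the world's z as a share of 0.08 rad, from -1 to 1, then the opening, from -1 (shut) to 1 (fully open), so that 0 is half open. A call has 1 to 20 rows; each row shifts and turns the pose as measured when the row begins; what a row does not reach is not made up. A row lasts 1/10 s, in which the tool goes at most 50 mm and 8.59 degrees, less where a joint would pass 70% of its speed; a pose out of reach is approached as far as the arm can. A call with a number of a shift or a turn outside -1 to 1 is refused whole. A call with a gripper value outside its range is refused whole. The fingers move at their own pace and stop on an object; "grip_force" is the grip in N (left out, the last holds). Time passes only in rows, so rows that do not move let the fingers close. It gives the time, the measured TCP pose, the force and the opening at its end, in the units of the state.
- ctrl.get_obs(): the state, without advancing time (a new reading comes with each control period).
- ctrl.capture(name): name is "scene" or "top" or "wrist"; returns the picture (400x640x3 uint8, blue, green, red); there is no depth.
- ctrl.get_calibration(name): a dict with "vertical_fov" (degrees; the focal length in pixels is half the picture's height over the tangent of half this angle, whatever the lens; pixels are square), "cx", "cy" (the principal point, pixels), "k1" (the pictures are not rectified: a ray, as slopes to the right and down, at radius r is drawn at 1 + k1 r^2 times it, then the intrinsics apply), "extrinsics" (4x4, takes a point from camera to world coordinates); the wrist camera has in their place "T_tool_cam" (4x4, takes a point from camera to tool coordinates, whose origin is the TCP and whose axes are the tool frame's). Camera axes: x right, y up, looking along -z (the intrinsics and any distortion apply to the point x, -y, -z); pixel columns grow to the right and rows downward; lengths in m; the calibration is good to about 2 mm. A picture is of the moment at which its call begins: read the wrist's pose just before it. get_calibration takes no time and is no camera call.
- ctrl.job_done(): hands the job in, once; it reports no verdict.
The state is a dict: "t": time; "q": joint angles; "qd": joint speeds; "joint_efforts": joint torques, N m; "ee_pos": TCP position; "ee_rot": TCP orientation; "force": force on the tool from outside, world axes, zero at the start; "moment": the same for the moment, N m; "opening": opening from 0.0 (shut) to 1.0 (fully open).
Only numpy, scipy, OpenCV 4.12 (cv2) and the standard library are available. Lean on these libraries where they do the work, as an engineer would, in place of code of your own. Each camera call takes 0.05 s, during which the arm holds its last target. There are 200 camera calls.

## Working session

There is one attempt and no reset: what is moved stays moved. The work goes in short steps, Python scripts to look and compute and a tool call to move; the robot and the scene stay as the last step left them, time stands still between calls to the robot, and variables do not carry over. Pictures are saved under pics/ and viewed, about 8 in all and at most 12, crops included, and the job is handed in when it is done.

Besides the shell and the picture viewer there is one more tool, called after ">>>" by a JSON object that holds its "method" and its "body", one argument or row to a line. send_rows: Moves the arm, as the interface text tells. Its arguments: {"type":"object","properties":{"increments":{"type":"array"},"grip_force":{"type":"number"}},"required":["increments"]}

```bash
mkdir -p pics; cat > h.py <<'E'
import numpy as np, cv2
from scipy.spatial.transform import Rotation as R
from rig import ctrl
def cam(name):
    c=ctrl.get_calibration(name)
    if 'extrinsics' in c: T=np.array(c['extrinsics'])
    else:
        o=ctrl.get_obs(); W=np.eye(4); W[:3,:3]=R.from_rotvec(o['ee_rot']).as_matrix(); W[:3,3]=o['ee_pos']; T=W@np.array(c['T_tool_cam'])
    f=200/np.tan(np.radians(c['vertical_fov'])/2)
    return T,f,c['cx'],c['cy'],c['k1']
def ray(C,u,v):
    T,f,cx,cy,k=C; d=np.array([(u-cx)/f,(v-cy)/f]); s=d.copy()
    for _ in range(30): s=d/(1+k*(s@s))
    r=T[:3,:3]@np.array([s[0],-s[1],-1]); return T[:3,3],r
def at_z(C,u,v,z):
    o,r=ray(C,u,v); return o+r*(z-o[2])/r[2]
def proj(C,p):
    T,f,cx,cy,k=C; q=np.linalg.inv(T)@np.append(p,1); s=np.array([q[0],-q[1]])/-q[2]; s=s*(1+k*(s@s)); return s*f+[cx,cy]
E
python3 - <<'E'
from h import *
a=ctrl.capture('scene');b=ctrl.capture('top')
cv2.imwrite('pics/scene.png',a);cv2.imwrite('pics/top.png',b)
for n in('scene','top'): C=cam(n);print(n,C[0].round(3).tolist(),C[1:])
print(ctrl.get_obs())
E
```

```text
scene [[-0.724, -0.462, 0.512, 1.107], [0.69, -0.484, 0.539, 0.539], [-0.001, 0.744, 0.668, 0.826], [0.0, 0.0, 0.0, 1.0]] (np.float64(462.8814041126876), 324.51084353227753, 202.1905355939801, 0.03604463421784503)
top [[-0.123, 0.968, -0.22, 0.424], [-0.992, -0.121, 0.024, 0.037], [-0.003, 0.221, 0.975, 0.84], [0.0, 0.0, 0.0, 1.0]] (np.float64(387.5761651391256), 316.42995136639576, 210.2506935081093, -0.08112471251931291)
{'t': 0.1, 'q': array([ 1.16003922e+00,  3.14135039e-01, -4.79870306e-02,  1.21016599e+00,
        1.44542237e-05,  1.57081054e+00]), 'qd': array([-0.00173709, -0.00107138,  0.00048882, -0.00014145, -0.00066551,
       -0.00013898]), 'joint_efforts': array([ 5.95842157e-04, -5.40767992e+01,  3.40541303e+01,  1.11699058e-02,
        1.01366894e-05,  6.43809571e-06]), 'ee_pos': array([0.23937473, 0.54962702, 0.23052943]), 'ee_rot': array([-0.90234999,  1.37726348,  0.90102477]), 'force': array([ 1.10994159, -0.48265219,  0.30190109]), 'moment': array([ 0.08777281, -0.02560392,  0.0220328 ]), 'opening': 1.0018552945409045}
```

View pics/scene.png

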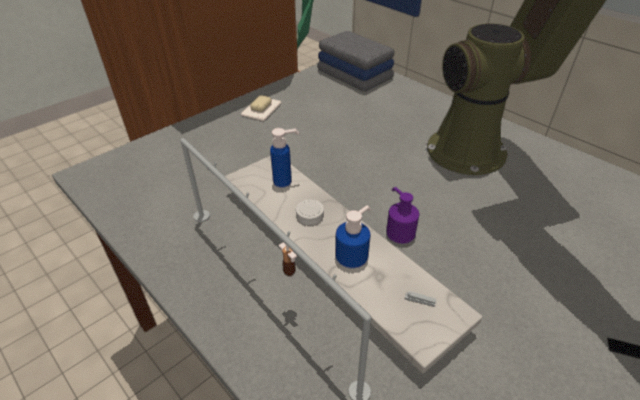

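View pics/top.png

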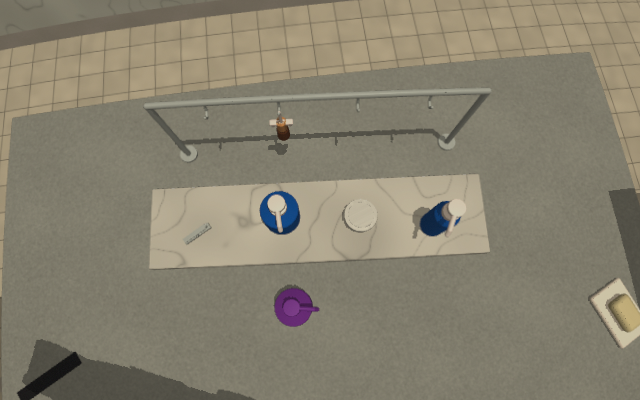

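The two views show these candidates:
- **Short blue dispenser:** scene (352,245), with its head at (354,218); top head (277,204).
- **Tall blue dispenser:** scene (281,165), top head (456,208). Leave alone.
- **Purple look-alike:** scene (404,220), top (292,307). Not meant.

I choose the short, wide blue one. The brush hangs nearby at top (282,128).

```bash
python3 - <<'E'
from h import *
a=cv2.imread('pics/scene.png');b=cv2.imread('pics/top.png')
A=cv2.resize(a[190:290,270:390],None,fx=3.2,fy=3.2,interpolation=2)
B=cv2.resize(b[90:250,215:335],None,fx=3.2,fy=3.2,interpolation=2)
A=cv2.copyMakeBorder(A,0,B.shape[0]-A.shape[0],0,0,0)
cv2.imwrite('pics/crop.png',np.hstack([A,B]))
S,T=cam('scene'),cam('top')
print('head top',at_z(T,277,204,.182),'scene',at_z(S,354,216,.182))
print('brush',at_z(T,284,138,.12),'rail',at_z(T,279,98,.235),'purple',at_z(T,291,307,.12))
print('lotion',at_z(T,457,207,.215),'tin',at_z(T,361,214,.085),'clip',at_z(T,198,234,.07))
print('spout tip',at_z(T,281,230,.177))
E
```

```text
head top [0.59255416 0.08803272 0.182     ] scene [0.59903926 0.09119697 0.182     ]
brush [0.74173808 0.06542135 0.12      ] rail [0.7664294  0.06188132 0.235     ] purple [0.41401185 0.08738701 0.12      ]
lotion [ 0.54170954 -0.21241764  0.215     ] tin [ 0.57604721 -0.06875188  0.085     ] clip [0.5789202  0.26264721 0.07      ]
spout tip [0.54671119 0.08622451 0.177     ]
```

View pics/crop.png

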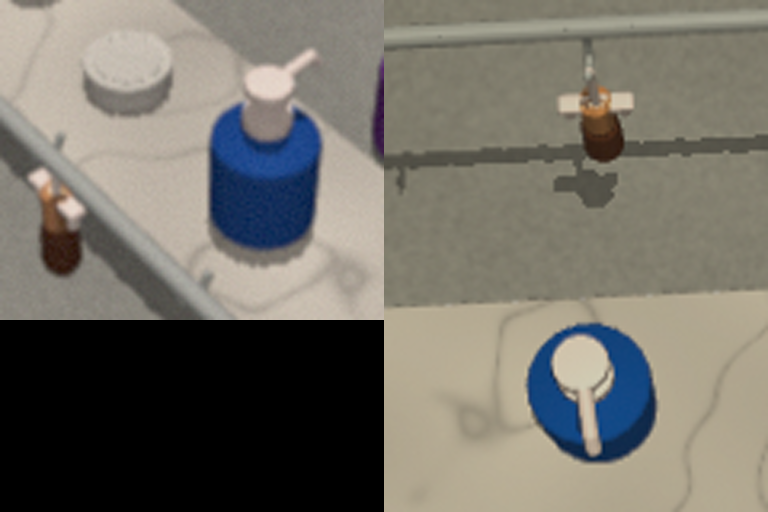

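The crop confirms it: short blue bottle, white head at scene (354,216) and top (277,204), spout towards the robot. Both views average to about (0.596, 0.090, 0.182). I'll move above it with the fingers shut.

>>> {"method": "send_rows", "body": {
  "increments": [
    [0.3,-0.4,0.5,0,-1],
    [0.7,-0.9,0.3,0,-1],
    [0.7,-0.9,0,0,-1],
    [0.7,-0.9,0,0,-1],
    [0.7,-0.9,0,0,-1],
    [0.7,-0.9,0,0,-1],
    [0.7,-0.9,0,0,-1],
    [0.7,-0.9,0,0,-1],
    [0.7,-0.9,0,0,-1],
    [0.7,-0.9,0,0,-1],
    [0.7,-0.9,0,0,-1],
    [0.7,-0.9,0,0,-1],
    [0.7,-0.9,0,0,-1],
    [0.7,-0.9,0,0,-1],
    [0.7,-0.9,0,0,-1],
    [0.5,-0.6,0,0,-1],
    [0,0,0,0,-1],
    [0,0,0,0,-1]
  ]
}}

```text
t: 1.9
ee_pos: [0.5689, 0.1102, 0.2675]
ee_rot: [-0.904, 1.374, 0.892]
force: [0.7, -0.9, 0.8]
opening: -0.001
```

>>> {"method": "send_rows", "body": {
  "increments": [
    [0.5,-0.4,0,0,-1],
    [0.4,-0.3,0,0,-1],
    [0,0,0,0,-1],
    [0,0,0,0,-1]
  ]
}}

```text
t: 2.3
ee_pos: [0.5946, 0.0902, 0.2689]
ee_rot: [-0.905, 1.373, 0.895]
force: [-0.7, -0.1, 1.8]
opening: 0.002
```

```bash
python3 - <<'E'
from h import *
C=cam('wrist');w=ctrl.capture('wrist');s=ctrl.capture('scene');T=ctrl.capture('top');o=ctrl.get_obs()
print(o['t'],o['ee_pos'],o['force'],R.from_rotvec(o['ee_rot']).as_matrix().round(2).tolist())
print('expected head px',proj(C,[.596,.0895,.182]),'tcp',proj(C,o['ee_pos']), 'tcp proj down', proj(C,[*o['ee_pos'][:2],.182]))
print('scene tcp',proj(cam('scene'),o['ee_pos']),'top tcp',proj(cam('top'),o['ee_pos']))
cv2.imwrite('pics/w1.png',w);cv2.imwrite('pics/s1.png',s);cv2.imwrite('pics/t1.png',T)
a=cv2.resize(s[130:290,270:430],None,fx=2.5,fy=2.5);b=T[90:290,195:395];b=cv2.resize(b,(400,400))
cv2.imwrite('pics/st1.png',np.hstack([a,b]))
E
```

```text
2.45 [0.59446854 0.09030997 0.26886487] [ 0.36649941 -0.18334282  1.09665038] [[0.01, -0.92, 0.4], [-0.0, 0.4, 0.92], [-1.0, -0.01, -0.0]]
expected head px [320.5613539  210.72299695] tcp [320.26941695 274.91012151] tcp proj down [320.74966292 208.34661755]
scene tcp [357.23752738 181.40068512] top tcp [269.59819746 189.56272694]
```

View pics/w1.png

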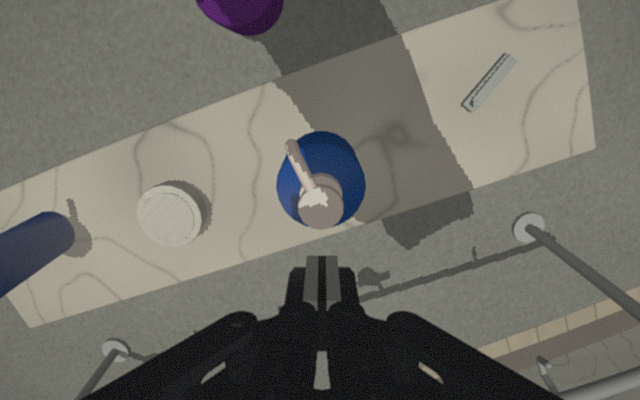

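View pics/st1.png

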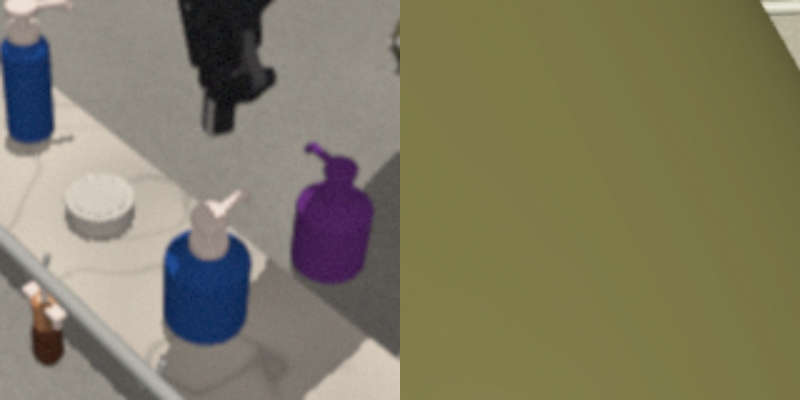

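Wrist view: the head is centred at (320,208), and the point under the TCP projects to (320.7,208.3), so it is aligned. The scene view shows everything upright and clear. Descending.

>>> {"method": "send_rows", "body": {
  "increments": [
    [0,0,-0.6,0,-1],
    [0,0,-0.6,0,-1],
    [0,0,-0.5,0,-1],
    [0,0,-0.4,0,-1],
    [0,0,-0.2,0,-1],
    [0,0,0,0,-1]
  ]
}}

```text
t: 3.05
ee_pos: [0.5927, 0.0931, 0.1988]
ee_rot: [-0.908, 1.37, 0.897]
force: [-0.1, 1.0, 0.0]
opening: 0.002
```

>>> {"method": "send_rows", "body": {
  "increments": [
    [0.1,-0.1,-0.15,0,-1],
    [0,0,-0.15,0,-1],
    [0,0,0,0,-1]
  ]
}}

```text
t: 3.35
ee_pos: [0.5969, 0.0901, 0.1906]
ee_rot: [-0.909, 1.368, 0.896]
force: [-0.2, -0.3, -0.9]
opening: 0.001
```

```bash
python3 - <<'E'
from h import *
C=cam('wrist');w=ctrl.capture('wrist');s=ctrl.capture('scene');o=ctrl.get_obs()
print(o['ee_pos'],o['force'],'wrist tcp',proj(C,o['ee_pos']),'head',proj(C,[.596,.0895,.182]))
a=cv2.resize(s[170:270,300:400],(400,400));b=w[100:350,195:445];b=cv2.resize(b,(400,400))
cv2.imwrite('pics/st2.png',np.hstack([a,b]))
E
```

```text
[0.59710968 0.09012495 0.19114251] [-0.23866597  0.77938152  1.86883125] wrist tcp [320.4878866  276.13358738] head [318.3608236  264.57457335]
```

View pics/st2.png

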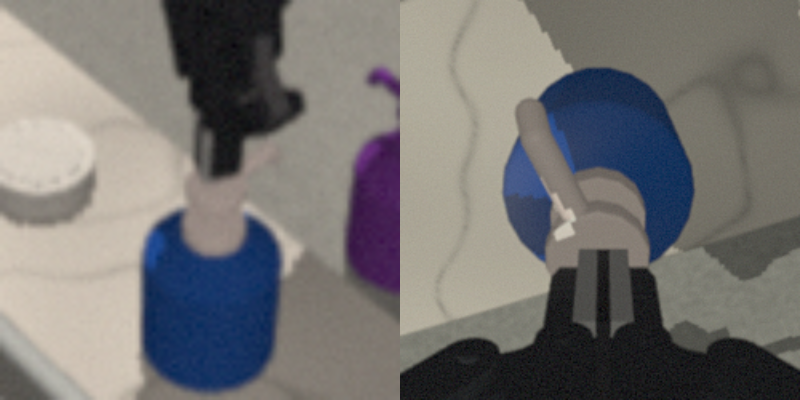

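The fingertips are centred just above the disc: scene crop (215,170), wrist crop (603,250), with the disc around x=597. Pressing slowly.

>>> {"method": "send_rows", "body": {
  "increments": [
    [0,0,-0.1,0,-1],
    [0,0,-0.1,0,-1],
    [0,0,-0.1,0,-1],
    [0,0,-0.1,0,-1]
  ]
}}

```text
t: 3.85
ee_pos: [0.5979, 0.0902, 0.1796]
ee_rot: [-0.91, 1.365, 0.895]
force: [-0.5, -0.7, 2.9]
opening: 0.002
```

>>> {"method": "send_rows", "body": {
  "increments": [
    [-0.03,0,-0.1,0,-1],
    [0,0,-0.1,0,-1],
    [0,0,-0.08,0,-1]
  ]
}}

```text
t: 4.15
ee_pos: [0.5979, 0.0902, 0.1717]
ee_rot: [-0.91, 1.363, 0.894]
force: [-0.8, -1.3, 4.9]
opening: -0.002
```

>>> {"method": "send_rows", "body": {
  "increments": [
    [-0.03,0,-0.06,0,-1],
    [0,0,-0.05,0,-1]
  ]
}}

```text
t: 4.35
ee_pos: [0.5979, 0.0902, 0.1688]
ee_rot: [-0.911, 1.361, 0.892]
force: [-0.4, 0.1, 4.5]
opening: -0.0
```

>>> {"method": "send_rows", "body": {
  "increments": [
    [0,0,-0.04,0,-1],
    [0,0,-0.04,0,-1]
  ]
}}

```text
t: 4.55
ee_pos: [0.598, 0.0902, 0.1679]
ee_rot: [-0.911, 1.36, 0.892]
force: [-4.6, -0.8, 15.8]
opening: -0.003
```

Hard stop reached: the force jumped to 16 N at z≈0.168. Holding now.

>>> {"method": "send_rows", "body": {
  "increments": [
    [0,0,0,0,-1],
    [0,0,0,0,-1],
    [0,0,0,0,-1],
    [0,0,0,0,-1],
    [0,0,0,0,-1]
  ]
}}

```text
t: 5.05
ee_pos: [0.5979, 0.0902, 0.169]
ee_rot: [-0.911, 1.359, 0.892]
force: [0.3, -0.4, 4.1]
opening: 0.001
```

```bash
python3 - <<'E'
from h import *
s=ctrl.capture('scene');w=ctrl.capture('wrist')
a=cv2.resize(s[150:290,270:410],(400,400));b=w[100:350,195:445];b=cv2.resize(b,(400,400))
cv2.imwrite('pics/st3.png',np.hstack([a,b]))
E
```

```text
(no output)
```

View pics/st3.png

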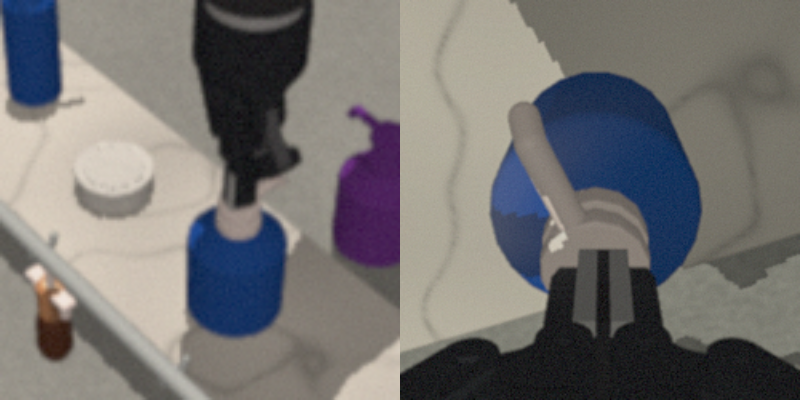

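The head is down against the collar (wrist crop (597,215)) and the bottle is upright. With zero commands the hand creeps up about 1 mm per 0.5 s, so I'll hold with a small bias.

>>> {"method": "send_rows", "body": {
  "increments": [
    [0,0,-0.02,0,-1],
    [0,0,0,0,-1],
    [0,0,-0.02,0,-1],
    [0,0,0,0,-1],
    [0,0,-0.01,0,-1],
    [0,0,0,0,-1],
    [0,0,-0.01,0,-1]
  ]
}}

```text
t: 5.85
ee_pos: [0.5979, 0.0902, 0.1681]
ee_rot: [-0.911, 1.359, 0.891]
force: [-0.3, -0.3, 7.1]
opening: 0.001
```

>>> {"method": "send_rows", "body": {
  "increments": [
    [0,0,-0.01,0,-1],
    [0,0,0,0,-1],
    [0,0,-0.02,0,-1],
    [0,0,0,0,-1],
    [0,0,-0.01,0,-1],
    [0,0,0,0,-1],
    [0,0,-0.01,0,-1]
  ]
}}

```text
t: 6.55
ee_pos: [0.5979, 0.0902, 0.1681]
ee_rot: [-0.912, 1.358, 0.891]
force: [-1.9, -1.0, 8.0]
opening: 0.001
```

>>> {"method": "send_rows", "body": {
  "increments": [
    [0,0,-0.01,0,-1],
    [0,0,0,0,-1],
    [0,0,-0.01,0,-1],
    [0,0,0,0,-1],
    [0,0,-0.01,0,-1]
  ]
}}

```text
t: 7.05
ee_pos: [0.5979, 0.0902, 0.1681]
ee_rot: [-0.912, 1.358, 0.891]
force: [-0.9, -0.6, 8.2]
opening: -0.004
```

Held for about 2.8 s. Releasing straight up, slowly, then retreating upward and back towards the robot's left.

>>> {"method": "send_rows", "body": {
  "increments": [
    [0,0,0.1,0,-1],
    [0,0,0.15,0,-1],
    [0,0,0.15,0,-1],
    [0,0,0.15,0,-1],
    [0,0,0.2,0,-1],
    [0,0,0.2,0,-1],
    [0,0,0.4,0,-1],
    [0,0,0.7,0,-1],
    [0,0,0.9,0,-1],
    [0,0,0.6,0,-1],
    [-0.4,0.5,0.2,0,-1],
    [-0.7,0.9,0,0,-1],
    [-0.7,0.9,0,0,-1],
    [-0.7,0.9,0,0,-1],
    [-0.7,0.9,0,0,-1],
    [-0.7,0.9,0,0,-1],
    [-0.7,0.9,0,0,-1],
    [-0.4,0.5,0,0,-1],
    [0,0,0,0,-1],
    [0,0,0,0,-1]
  ]
}}

```text
t: 9.05
ee_pos: [0.43, 0.2921, 0.2866]
ee_rot: [-0.908, 1.364, 0.899]
force: [0.0, -0.5, 0.0]
opening: -0.001
```

```bash
python3 - <<'E'
from h import *
s=ctrl.capture('scene');T=ctrl.capture('top');o=ctrl.get_obs()
print(o['t'],o['ee_pos'],o['force'],abs(o['qd']).max())
s0=cv2.imread('pics/scene.png');t0=cv2.imread('pics/top.png')
f=lambda i:i[130:310,240:440]
g=lambda i:i[90:270,150:480]
cv2.imwrite('pics/end.png',cv2.resize(np.vstack([np.hstack([f(s0),g(t0)]),np.hstack([f(s),g(T)])]),None,fx=1.5,fy=1.5))
E
```

```text
9.15 [0.43069497 0.29147766 0.28657989] [ 0.6080086  -0.60102499  0.40358503] 0.01900564015065393
```

View pics/end.png

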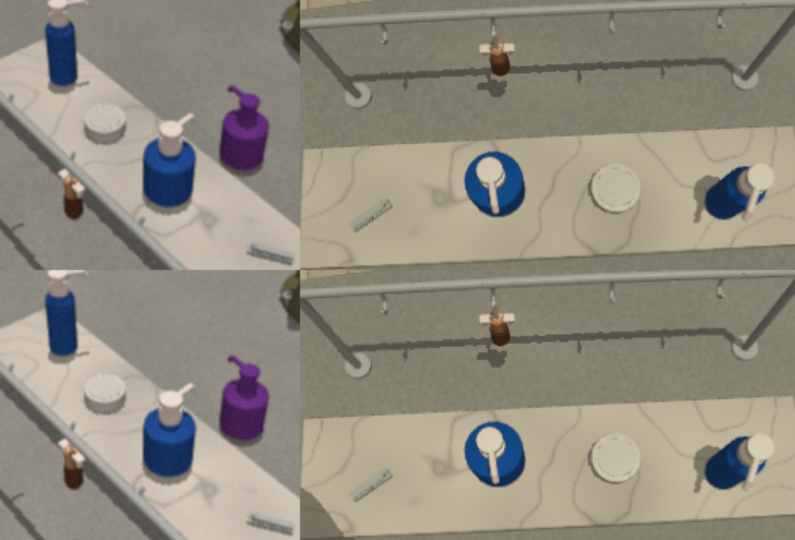

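The before and after views match: head up, soap at (494,453) against (494,183)+270, everything else in place, and the hand clear.

```bash
python3 -c "
from rig import ctrl
print(ctrl.job_done())"
```

```text
the job is handed in; nothing more can be done
None
```

I pressed the short blue dispenser's pump head down to its stop with closed fingertips, held it for about 2.5 s, let it spring back up and took the hand away. The job is handed in; it reports no verdict.

- **Press:** the fingertips reached z ≈ 0.168 m, which is about 14 mm of travel. The force read about 16 N when they met the stop and 4–8 N during the hold, against the 30 N limit. The force was only read at the end of each call, so short peaks in between would not have shown.
- **Hold:** the hand crept up about 1 mm in the first half second (still about 13 mm down). I then held it with a small downward bias.
- **Last checks:** in the pictures before and after, the head is back up and the bottle is upright in place. The tall dispenser, tin, clipper and hanging brush look unmoved. The hand is well clear, the force is close to zero, and the clock read 9.15 s.
- **Disagreement:** the top and scene cameras placed the head about 7 mm apart. I used the average, and the wrist camera confirmed it before pressing.

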